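# Pack and wedge a glued blank tight in its jig, and hold it

### The job

The glued blank lies loose in the jig: stand as many flat packers as the gap needs (at least one) upright between the stop block and the blank, then push the wedge, thin end down and slope towards the blank, into the gap that is left until it bites part-way down, clear of the base board, and the blank is pressed firmly against the fence. Finish while still holding the wedge and bearing down on it; leave the other things on the bench alone.

Things in the scene. Friction and masses are not known exactly. Their poses are not given: they have to be found in the camera images.
- jig: Grey laminate-faced base board of the gluing jig, 120 (x) x 270 (y) x 15 mm thick, waxed; origin at the centre of its underside, on the bench. Its y is the clamping direction: a fixed fence stands at the +y end, inner face at y = +110 mm, 120 mm wide, top 70 mm above the bench. The stop block stands towards the -y end; the gap lies across the middle.
- fence: Dark wooden fence fixed on the base board at its +y end, 120 (x) x 20 (y) x 55 mm tall; origin at the centre of its underside, its inner face 10 mm towards the jig's -y.
- stop: Dark wooden stop block fixed on the base board, 100 (x) x 30 (y) x 55 mm tall, axes parallel to the jig's; origin at the centre of its underside, 15 mm above the bench. Its inner face is at +15 mm y. With the blank home on the fence the gap from that face to the blank is 23 to 35 mm, different each time.
- blank: Loose glued-up blank of three layers of wood, 90 (x) x 110 (y) x 55 mm tall, 0.36 kg, lying on the base board; origin at the centre of its underside. It starts 0.5 to 1.5 mm short of the fence and slides when pushed; home against the fence its centre is at y = +55 mm of the jig.
- wedge: Waxed wooden wedge, thin end down in its holder; origin: centre of the thin end's underside, 60 (x) x 5 mm (y). Face y = -2.5 mm is flat, upright; the other slopes from y = +2.5 to +23.5 mm at 70 mm height. Above it a tab 30 (x) x 14 (y -1 to 13) x 32 mm tall: grip it across the 30 mm. Its axes start within 35 degrees of the jig's. 60 g. A push of 10 to 20 N seats it.
- holder: Fixed wooden holder of the wedge: base 80 (x) x 56 (y) x 8 mm thick, on which the wedge's thin end stands between two walls that reach 48 mm above the bench; origin at the underside, below the wedge's start. Lift the wedge straight up.
- packer_a: One of three identical flat wooden packers standing upright on the bench: body 60 (its x) x 8 (its y, the thickness) x 55 mm tall, and on top a tab 30 (x) x 8 (y) x 32 mm tall, total 87 mm; origin at the centre of its underside. Grip the tab across its 30 mm, above the body's shoulders. 30 g.
- packer_b: One of three identical flat wooden packers standing upright on the bench: body 60 (its x) x 8 (its y, the thickness) x 55 mm tall, and on top a tab 30 (x) x 8 (y) x 32 mm tall, total 87 mm; origin at the centre of its underside. Grip the tab across its 30 mm, above the body's shoulders. 30 g.
- packer_c: One of three identical flat wooden packers standing upright on the bench: body 60 (its x) x 8 (its y, the thickness) x 55 mm tall, and on top a tab 30 (x) x 8 (y) x 32 mm tall, total 87 mm; origin at the centre of its underside. Grip the tab across its 30 mm, above the body's shoulders. 30 g.
- glue: White plastic glue bottle, 60 mm across and 150 mm tall, near the far edge. Bystander, not needed.
- mug: Blue mug, 80 mm across and 90 mm tall, near the far edge. Bystander, not needed.
- offcut: Small hardwood offcut, 50 x 35 x 25 mm tall, among the packers. Bystander, not needed.
- pencil: Yellow pencil, 160 x 8 x 8 mm, lying along its own y, beside the packers. Bystander, not needed.
- screwdriver: Screwdriver, 200 mm long, up to 26 mm tall, lying along its own x on the robot's side of the jig. Bystander, not needed.
- hammer: Hammer, 260 mm long, lying along its own x near the far edge. Bystander, not needed.
- tri: Square plywood offcut, 55 x 55 x 18 mm tall, near the wedge holder. Bystander, not needed.
Mind the look-alikes: they are no part of the job. Leave any blue look-alike of the packer_c alone.

How it is judged:
On the way, in this order (a step that is already met when the one before it is completed fails the run):
1. a packer stands upright and released in the gap, before the wedge goes in (((y of packer_a in the frame of jig between -0.036 and 0.002 m and x of packer_a in the frame of jig between -0.035 and 0.035 m and z of packer_a in the frame of jig between 0.012 and 0.021 m and angle between packer_a's own z axis and vertical below 0.15 rad and angle between the y axis of packer_a and the y axis of jig, either way round below 0.2 rad and contact force between the fingers and packer_a below 0.5 N) or (y of packer_b in the frame of jig between -0.036 and 0.002 m and x of packer_b in the frame of jig between -0.035 and 0.035 m and z of packer_b in the frame of jig between 0.012 and 0.021 m and angle between packer_b's own z axis and vertical below 0.15 rad and angle between the y axis of packer_b and the y axis of jig, either way round below 0.2 rad and contact force between the fingers and packer_b below 0.5 N) or (y of packer_c in the frame of jig between -0.036 and 0.002 m and x of packer_c in the frame of jig between -0.035 and 0.035 m and z of packer_c in the frame of jig between 0.012 and 0.021 m and angle between packer_c's own z axis and vertical below 0.15 rad and angle between the y axis of packer_c and the y axis of jig, either way round below 0.2 rad and contact force between the fingers and packer_c below 0.5 N)) and not (y of wedge in the frame of jig between -0.036 and 0.004 m and x of wedge in the frame of jig between -0.035 and 0.035 m and z of wedge in the frame of jig between 0.017 and 0.062 m and angle between wedge's own z axis and vertical below 0.15 rad)), for 0.2 s.
2. the wedge's thin end is in the gap (y of wedge in the frame of jig between -0.036 and 0.004 m and x of wedge in the frame of jig between -0.035 and 0.035 m and z of wedge in the frame of jig between 0.017 and 0.062 m and angle between wedge's own z axis and vertical below 0.15 rad), for 0.1 s.
At the end, for the whole second after the job is handed in: A released packer upright (0.15 rad) and square in the gap on the board; wedge upright in the gap, tip over 8 mm below the blank's top and over 2 mm off the board; blank flat and home, over 3 N on fence and on stop; fingers over 2 N on the wedge and off blank and stop; all at rest (all of step 2 and ((y of packer_a in the frame of jig between -0.036 and 0.002 m and x of packer_a in the frame of jig between -0.035 and 0.035 m and z of packer_a in the frame of jig between 0.012 and 0.021 m and angle between packer_a's own z axis and vertical below 0.15 rad and angle between the y axis of packer_a and the y axis of jig, either way round below 0.2 rad and contact force between the fingers and packer_a below 0.5 N) or (y of packer_b in the frame of jig between -0.036 and 0.002 m and x of packer_b in the frame of jig between -0.035 and 0.035 m and z of packer_b in the frame of jig between 0.012 and 0.021 m and angle between packer_b's own z axis and vertical below 0.15 rad and angle between the y axis of packer_b and the y axis of jig, either way round below 0.2 rad and contact force between the fingers and packer_b below 0.5 N) or (y of packer_c in the frame of jig between -0.036 and 0.002 m and x of packer_c in the frame of jig between -0.035 and 0.035 m and z of packer_c in the frame of jig between 0.012 and 0.021 m and angle between packer_c's own z axis and vertical below 0.15 rad and angle between the y axis of packer_c and the y axis of jig, either way round below 0.2 rad and contact force between the fingers and packer_c below 0.5 N)) and contact force between blank and fence above 3 N and contact force between each of stop, wedge and anything else above 3 N and contact force between the fingers and wedge above 2 N and contact force between each of the arm, the fingers and blank below 0.5 N and contact force between each of the arm, the fingers and stop below 0.5 N and y of blank in the frame of jig between 0.051 and 0.058 m and angle between blank's own z axis and vertical below 0.06 rad and linear speed of each of wedge, blank below 0.02 m/s); the arm keeps its last pose, push and grip.
It fails at once if a bystander was moved more than 40 mm or knocked over (distance of any of glue, mug, offcut, pencil, screwdriver, hammer, tri from where it was at the start of the episode above 0.04 m or angle between any of glue, mug's own z axis and vertical above 0.6 rad).
It fails at once if the blank was lifted or tipped (z of blank in the frame of jig above 0.035 m or angle between blank's own z axis and vertical above 0.3 rad).
It also fails if it takes over 70 s, if anything falls off the work surface, if the arm or the gripper's body presses on something with over 40 N, if the wrist force passes 120 N, or if a joint passes its speed limit or range.

### The arm

A 7-joint arm with a two-finger parallel gripper is mounted at the origin on the work surface. World frame = base frame: x ahead of the robot, y to its left, z up, the work surface at z = 0. Lengths are in m, angles in rad, forces in N, time in s.
With the tool pointing down it reaches from about 0.35 to 0.9 m from the base axis. Payload 7.2 kg.
Tool frame: the origin (TCP) lies on the centre line of the jaws, within the pads' length; the fingertips stand 14 mm ahead of it and the grasp point (between the pads) lies 5 mm behind it; y points along the fingers, z is the direction in which the jaws open and shut, and the axes are right-handed (so a half turn about y gives the same grasp; the last joint's range is limited). The gripper opens to 88 mm and grips with 3 to 60 N. Pads are 20 mm wide; open, the fingers measure 115 mm over their backs; the gripper's body (75 mm by 178 mm) begins 61 mm behind the grasp point.
Start: joints at [-1.388, 0.411, -0.013, 1.596, 0.006, 1.134, -0.082], TCP at [0.155, 0.605, 0.202] pointing down, gripper open.
Joint ranges: [-2.95, 2.95], [-0.29, 1.99], [-1.47, 1.44], [0.14, 2.54], [-1.03, 4.17], [0.13, 1.85], [-2.86, 2.86]. Speed limits (rad/s): [2.39, 2.39, 3.01, 3.01, 3.14, 3.14, 3.14].

### API

Orientations are given as a unit quaternion [x, y, z, w].
In Python, from cell import robot gives the robot as it stands. The module is installed in compiled form; this text tells all that it offers. Calls block until the motion is done:
- robot.move_ptp(position, orientation): joint-space move of the TCP to a pose.
- robot.move_straight(position, ori=None, v=0.15, until_force=None): straight line of the TCP; ori=None keeps the orientation; v is the mean speed in m/s. With until_force (N) it stops when the force on the tool has changed by that much, and returns True; else False.
- robot.movej(angles): joint-space move.
- robot.move_gripper(opening, strength=None): finger opening in m; strength is the grip in N (None keeps the last); returns when the fingers have stopped.
- robot.hold(seconds).
- robot.inverse_kinematics(position, orientation): joint angles nearest the present ones, or None.
- robot.get_obs(): the state.
- robot.camera(name): name is "scene" or "top"; returns the picture (480x640x3 uint8, red, green, blue); there is no depth.
- robot.calibration(name): a dict with "camera_matrix" (3x3 intrinsics, pixels), "R" (3x3) and "t" (3): a world point X has camera coordinates R X + t. Camera axes: x right, y down, z forward; pixel columns grow to the right and rows downward; lengths in m; the calibration is good to about 2 mm. A picture is of the moment at which its call begins. calibration takes no time and is no camera call.
A pose or a line that the arm cannot do raises robot.PlanningError and nothing moves.
- robot.job_done(): hands the job in, once; it reports no verdict.
The state is a dict: "time_s": time; "qpos": joint angles; "joint_vel": joint speeds; "effort": joint torques, N m; "tcp_pos": TCP position; "ee_rot": TCP orientation; "wrist_force": force on the tool from outside, world axes, zero at the start; "moment": the same for the moment, N m; "width": finger opening in m.
Only numpy, scipy, OpenCV 4.12 (cv2) and the standard library are available. Lean on these libraries where they do the work, as an engineer would, in place of code of your own. Each camera call takes 0.05 s, during which the arm holds its last target. There are 200 camera calls.

## Working session

There is one attempt and no reset: what is moved stays moved. The work goes in short steps, each a Python script; the robot and the scene stay as the last script left them, time stands still between calls to the robot, and variables do not carry over. Pictures are saved under pics/ and viewed, about 8 in all and at most 12, crops included, and the job is handed in when it is done.

```bash
mkdir -p pics
python3 - <<'E'
from cell import robot
import cv2
for n in("top","scene"):
    im=robot.camera(n); cv2.imwrite(f"pics/{n}0.png",im[:,:,::-1]); c=robot.calibration(n); print(n,c)
o=robot.get_obs(); print(o["ee_rot"],o["tcp_pos"],o["width"],o["time_s"])
E
```

```text
top {'camera_matrix': array([[457.1697795 ,   0.        , 317.04395842],
       [  0.        , 457.1697795 , 235.8302164 ],
       [  0.        ,   0.        ,   1.        ]]), 'R': array([[-0.02843526, -0.99955513, -0.00899915],
       [-0.99283011,  0.02928733, -0.11589056],
       [ 0.11610256,  0.00563924, -0.99322122]]), 't': array([-0.00965993,  0.55169781,  1.01226425])}
scene {'camera_matrix': array([[480.3968292 ,   0.        , 317.50114195],
       [  0.        , 480.3968292 , 246.10663377],
       [  0.        ,   0.        ,   1.        ]]), 'R': array([[ 0.71666704,  0.69731331, -0.01193768],
       [ 0.39953551, -0.42453398, -0.8124914 ],
       [-0.57162901,  0.57751628, -0.58285094]]), 't': array([-0.37181926, -0.20235438,  1.33936429])}
[ 0.7020716  -0.08844883  0.08840105 -0.70104032] [0.15501097 0.60497083 0.20089239] 0.08785048104405235 0.1
```

View pics/top0.png

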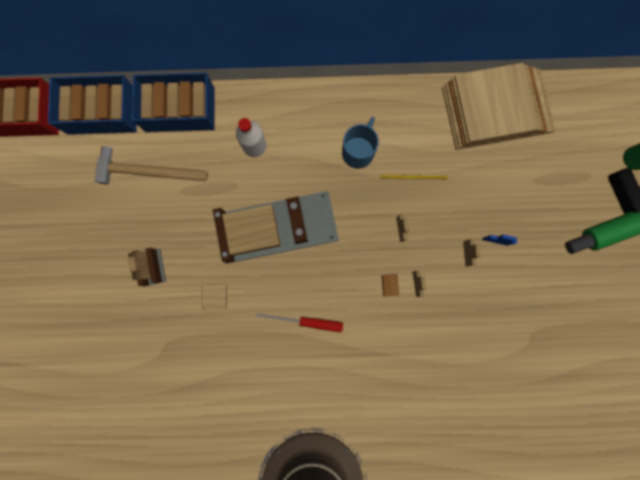

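View pics/scene0.png

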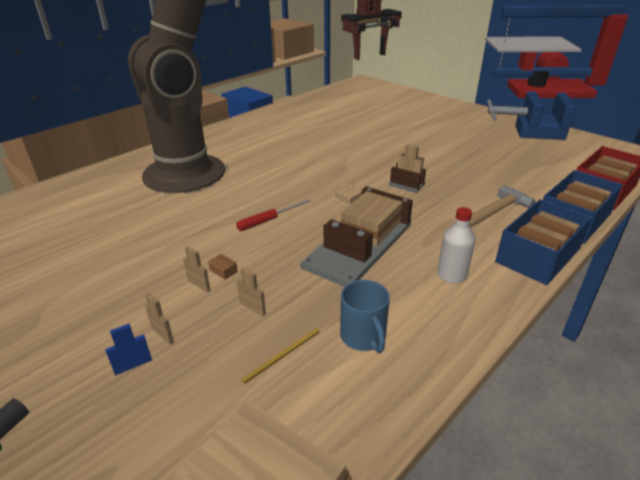

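The top view shows the jig around (275,228), the packers at about (402,228), (470,253) and (418,284), the blue look-alike at (500,239), and the wedge in its holder at (146,266). The scene view confirms this. Next I'll enlarge those areas.

Run:
```python
import cv2,numpy as np
im=cv2.imread("pics/top0.png")
def crop(x0,y0,x1,y1,s):
    c=cv2.resize(im[y0:y1,x0:x1],None,fx=s,fy=s,interpolation=cv2.INTER_CUBIC)
    c=cv2.convertScaleAbs(c,alpha=1.5,beta=15)
    for x in range((x0+9)//10*10,x1,10): 
        cv2.line(c,((x-x0)*s,0),((x-x0)*s,5),(0,255,255),1)
        if x%20==0: cv2.putText(c,str(x),((x-x0)*s+1,14),0,.4,(0,255,255),1)
    for y in range((y0+9)//10*10,y1,10): cv2.line(c,(0,(y-y0)*s),(5,(y-y0)*s),(0,255,255),1); cv2.putText(c,str(y),(6,(y-y0)*s+4),0,.4,(0,255,255),1)
    return c
cv2.imwrite("pics/c1.png",crop(205,183,345,270,5))
a=crop(385,205,485,305,6)
b=crop(120,235,170,295,4)
o=np.zeros((600,800,3),np.uint8);o[:600,:600]=a;o[:240,600:800]=b
cv2.imwrite("pics/c2.png",o)
```

```text
(no output)
```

View pics/c1.png

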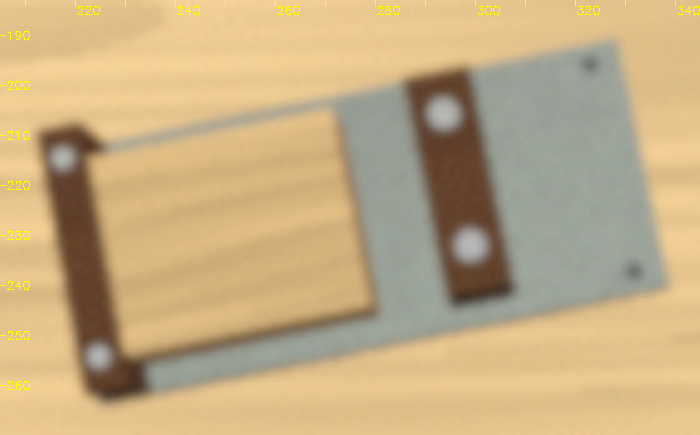

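View pics/c2.png

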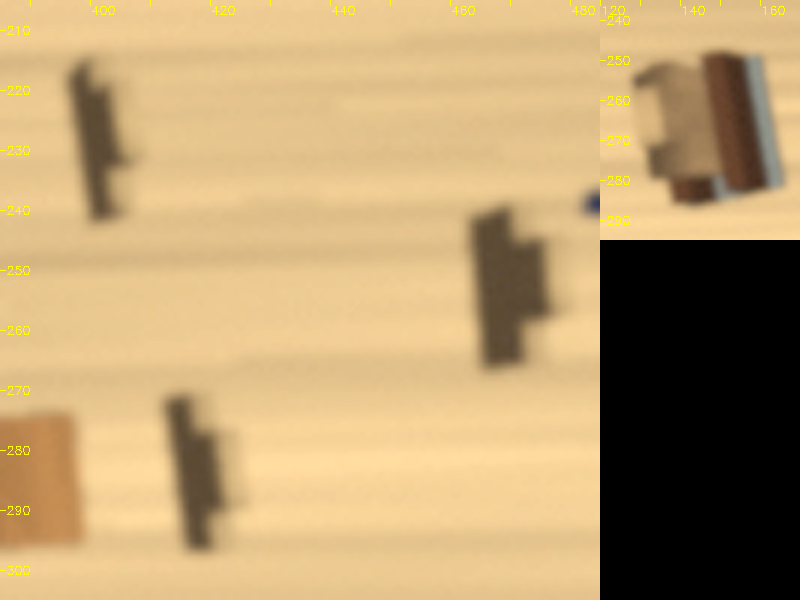

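```bash
cat > h.py <<'E'
from cell import robot
import numpy as np, cv2
from scipy.optimize import least_squares
from scipy.spatial.transform import Rotation as Ro
C={n:robot.calibration(n) for n in("top","scene")}
def proj(n,X):
    c=C[n]; p=(np.atleast_2d(X)@c["R"].T+c["t"])@c["camera_matrix"].T
    return p[:,:2]/p[:,2:]
def W(p,M):  # model pts -> world, pose (x,y,th)
    c,s=np.cos(p[2]),np.sin(p[2]); M=np.atleast_2d(np.array(M,float)); o=M.copy()
    o[:,0]=p[0]+c*M[:,0]-s*M[:,1]; o[:,1]=p[1]+s*M[:,0]+c*M[:,1]; return o
def fit(obs,p0): # obs list of (cam,model,pix)
    f=lambda p:np.concatenate([(proj(n,W(p,[m]))[0]-u) for n,m,u in obs])
    r=least_squares(f,p0,loss="soft_l1"); return r.x,np.round(r.fun.reshape(-1,2),1)
def quat(th): # tool y down, tool z (jaws) along direction th in world xy
    z=np.array([np.cos(th),np.sin(th),0]); y=np.array([0,0,-1.]); x=np.cross(y,z)
    return Ro.from_matrix(np.stack([x,y,z],1)).as_quat()
E
python3 - <<'E'
from h import *
jig=[((-.06,-.135,.015),(338.4,240.6)),((.06,-.135,.015),(328.4,191)),]
jig=[("top",m,u) for m,u in jig]
# stop corners with unknown y: fit blank+stop as free poses
def fb(hx,hy,z,L,p0): return fit([("top",(sx*hx,sy*hy,z),u) for (sx,sy),u in zip([(1,1),(1,-1),(-1,-1),(-1,1)],L)],p0)
s,e=fb(.05,.015,.07,[(286,199.4),(298.6,196.8),(307.4,240),(295,241.8)],[.6,0,.2]); print("stop",s,e.tolist())
b,e=fb(.045,.055,.07,[(222,214),(272,204.4),(280.2,245),(229.5,254.2)],[.6,.1,.2]); print("blank",b,e.tolist())
d=b[:2]-s[:2];th=(b[2]+s[2])/2; y=np.array([-np.sin(th),np.cos(th)]);x=np.array([np.cos(th),np.sin(th)])
print("dy,gap now",d@y,d@y-.07,"dx",d@x)
for n,L in dict(p1=[(396.7,218),(400.2,242)],p3=[(412.5,272),(416.2,296.5)],p2=[(463.7,241.3),(465.7,266.3)]).items():
    p,e=fit([("top",(.03,.004,0),L[0]),("top",(-.03,.004,0),L[1])],[.5,-.2,.1]); print(n,p,e.tolist(),"scene tabtop",proj("scene",W(p,[(.015,0,.087),(-.015,0,.087)])).round(1).tolist(), "base",proj("scene",W(p,[(.03,0,0),(-.03,0,0)])).round(1).tolist())
im=cv2.imread("pics/scene0.png")
def cr(x0,y0,w,h,s):
    c=cv2.resize(im[y0:y0+h,x0:x0+w],None,fx=s,fy=s,interpolation=cv2.INTER_CUBIC)
    c=cv2.convertScaleAbs(c,alpha=1.5,beta=15)
    for x in range((x0+9)//10*10,x0+w,10): cv2.putText(c,str(x),((x-x0)*s,12),0,.38,(0,255,255),1);cv2.line(c,((x-x0)*s,14),((x-x0)*s,20),(0,255,255),1)
    for y in range((y0+9)//10*10,y0+h,10): cv2.putText(c,str(y),(0,(y-y0)*s+4),0,.38,(0,255,255),1)
    return c
o=np.zeros((600,800,3),np.uint8)
o[:440,:360]=cr(385,142,45,55,8); o[:440,360:800]=cr(144,240,126,110,4)[:, :440]
cv2.imwrite("pics/c3.png",o[:440])
E
```

```text
stop [0.5845605  0.01800522 0.17745943] [[-0.4, -0.4], [0.3, -0.5], [0.5, 0.1], [-0.4, 1.0]]
blank [0.56556664 0.119669   0.16362864] [[1.0, 0.3], [-0.3, 0.5], [-1.1, -0.5], [0.3, -0.2]]
dy,gap now 0.1034125124668324 0.0334125124668324 dx -0.0014640867247352034
p1 [ 0.56357365 -0.22141387  0.09311861] [[-0.1, -0.5], [0.1, 0.5]] scene tabtop [[252.9, 275.9], [240.9, 269.2]] base [[263.1, 316.2], [240.2, 302.4]]
p3 [ 0.43563301 -0.25202595  0.09561083] [[-0.1, -0.6], [0.1, 0.6]] scene tabtop [[195.7, 253.3], [185.3, 247.5]] base [[207.9, 292.3], [188.0, 280.1]]
p2 [ 0.5026414  -0.37322077  0.01289046] [[-0.0, -0.3], [0.0, 0.3]] scene tabtop [[155.6, 303.0], [145.9, 294.7]] base [[170.9, 345.0], [152.2, 327.8]]
```

View pics/c3.png

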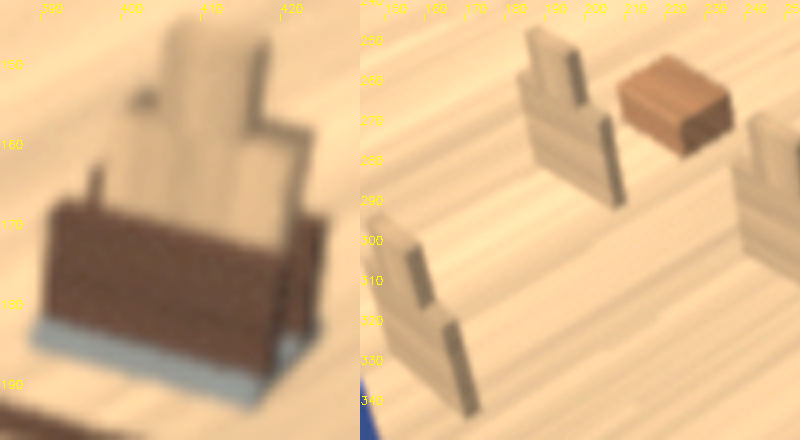

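Crop 3 matches the packer fits. It also shows the wedge's upright flat face towards the scene camera, with its tab top at about (406..418,146). I'll fit the holder base and the tab separately, and check one against the other.

Run:
```python
from h import *
B=[("scene",(-.04,-.028,0),(389,185.5)),("scene",(.04,-.028,0),(416.7,193)),("scene",(.04,.028,0),(425,185)),
("top",(.04,-.028,0),(160.5,249.2)),("top",(-.04,-.028,0),(166,281.7))]
print("base",*[v.tolist() for v in fit(B,[.5,.4,.2])])
T=[("top",(.015,.013,.11),(129,257)),("top",(-.015,.013,.11),(132,272)),("scene",(-.015,-.001,.11),(405.6,146.7)),("scene",(.015,-.001,.11),(416.2,149.5)),("scene",(.015,-.001,.078),(415.9,158.5))]
p,e=fit(T,[.5,.4,.2]);print("tab",p,e.tolist())
th=np.array([.26])
# overlay predicted wedge and packers
def model(im,n,p,segs,col,s,x0,y0):
    for a,b in segs:
        q=(proj(n,W(p,[a,b]))-[x0,y0]+.5)*s
        cv2.line(im,*[tuple(map(int,v)) for v in q],col,1)
def box(x0,x1,y0,y1,z0,z1):
    P=[(x,y,z) for x in(x0,x1) for y in (y0,y1) for z in (z0,z1)]
    return [(a,b) for i,a in enumerate(P) for b in P[i+1:] if sum(u!=v for u,v in zip(a,b))==1]
def wed():
    S=box(-.015,.015,-.001,.013,.078,.11)
    L=[(y,z) for y,z in((-.0025,.008),(.0025,.008),(.0235,.078),(-.0025,.078))]
    for x in(-.03,.03): S+=[((x,)+L[i],(x,)+L[(i+1)%4]) for i in range(4)]
    S+=[((-.03,)+l,(.03,)+l) for l in L]; return S
o=np.zeros((480,800,3),np.uint8)
for n,x0,y0,w,h,X in(("scene",385,140,50,60,0),("top",120,240,50,50,400)):
    im=cv2.imread(f"pics/{n}0.png"); c=cv2.convertScaleAbs(cv2.resize(im[y0:y0+h,x0:x0+w],None,fx=8,fy=8,interpolation=cv2.INTER_CUBIC),alpha=1.5)
    model(c,n,p,wed(),(0,255,0),8,x0,y0); model(c,n,p,box(-.04,.04,-.028,.028,0,.008),(255,0,255),8,x0,y0)
    o[:h*8,X:X+w*8]=c
cv2.imwrite("pics/c4.png",o)
```

```text
base [0.49186601375175637, 0.3654180225346801, 0.1800280659284311] [[-0.8, 0.0], [-0.5, 0.6], [0.1, -0.2], [-0.5, -0.9], [-0.3, 0.0]]
tab [0.49754135 0.35680407 0.28094417] [[-0.9, 0.3], [-0.2, -1.2], [-0.8, 0.3], [0.2, -0.2], [-0.9, 2.6]]
```

View pics/c4.png

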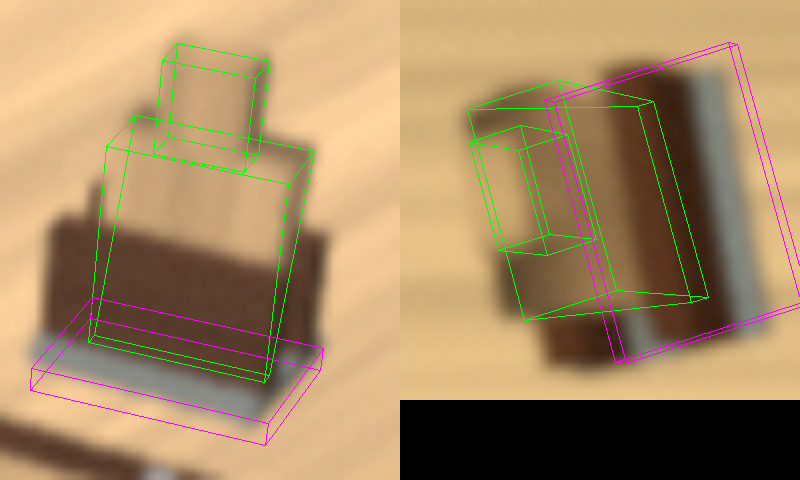

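The base sits off-centre in y relative to the wedge, and the tab-only yaw came out slightly high: the base edges give about 0.18–0.19. I'll use wedge yaw 0.19 and y ≈ 0.356, then do packer 1.

```bash
cat >> h.py <<'E'
TH=.172; S=np.array([.58456,.01800])  # jig yaw, stop centre
JX=np.array([np.cos(TH),np.sin(TH)]); JY=np.array([-np.sin(TH),np.cos(TH)])
def G(x,y): return S+x*JX+(.015+y)*JY   # x across, y from the stop's inner face
def P(xy,z): return [float(xy[0]),float(xy[1]),z]
def yaw(th):
    cur=Ro.from_quat(robot.get_obs()["ee_rot"]).as_matrix()[:,2]; a=np.arctan2(cur[1],cur[0])
    return quat(th if np.cos(th-a)>=0 else th+np.pi)
def st(msg=""):
    o=robot.get_obs(); print(msg,"t",round(o["time_s"],2),"tcp",o["tcp_pos"].round(4),"F",np.round(o["wrist_force"],1),"w",round(o["width"],4),"q7",round(o["qpos"][6],2))
def snap(name,boxes,s=5):
    for n,(x0,y0,x1,y1) in boxes.items():
        im=robot.camera(n)[:,:,::-1]; c=cv2.resize(im[y0:y1,x0:x1],None,fx=s,fy=s,interpolation=cv2.INTER_CUBIC)
        cv2.imwrite(f"pics/{name}_{n}.png",cv2.convertScaleAbs(c,alpha=1.5,beta=15)); cv2.imwrite(f"pics/{name}_{n}_full.png",im)
E
python3 - <<'E'
from h import *
from scipy.optimize import least_squares
B=[("scene",(-.04,-.028,.0),(389,185.5)),("scene",(.04,-.028,0),(416.7,193)),("scene",(.04,.028,0),(425,185)),("top",(.04,-.028,0),(160.5,249.2)),("top",(-.04,-.028,0),(166,281.7))]
T=[("top",(.015,.013,.11),(129,257)),("top",(-.015,.013,.11),(132,272)),("scene",(-.015,-.001,.11),(405.6,146)),("scene",(.015,-.001,.11),(416.2,149))]
def f(p): return np.concatenate([proj(n,W(p[:3],[np.add(m,(0,p[3],0))]))[0]-u for n,m,u in B]+[proj(n,W(p[:3],[m]))[0]-u for n,m,u in T])
print("wedge joint",least_squares(f,[.49,.356,.19,.01]).x)
st()
p=[.5636,-.2214,.093]
robot.move_gripper(.06,20)
robot.move_ptp(P(p[:2],.20),yaw(p[2])); st("above")
robot.move_straight(P(p[:2],.080),v=.15); 
robot.move_gripper(.02,20); st("grip")
robot.move_straight(P(p[:2],.21),v=.2); st("lift")
q=G(0,.006)
robot.move_ptp(P(q,.21),yaw(TH)); st("over gap")
snap("k1",{"top":(205,160,365,280),"scene":(270,130,430,290)},5)
E
```

```text
wedge joint [0.494844   0.35653442 0.17185167 0.00909299]
 t 0.1 tcp [0.155  0.605  0.2009] F [0.  0.8 0.6] w 0.0879 q7 -0.08
above t 3.95 tcp [ 0.564  -0.2205  0.1998] F [-0.2  0.6 -0.3] w 0.0599 q7 0.79
grip t 5.68 tcp [ 0.5636 -0.2214  0.08  ] F [-1.   0.1  0.1] w 0.02 q7 0.88
lift t 6.48 tcp [ 0.5632 -0.2209  0.209 ] F [ 0.1 -0.1  0.1] w 0.0199 q7 0.78
over gap t 7.5 tcp [0.5809 0.0368 0.2099] F [ 0.4 -0.3  0.4] w 0.02 q7 0.4
```

Run:
```python
import cv2,numpy as np
a=cv2.imread("pics/k1_top_full.png");b=cv2.imread("pics/k1_scene_full.png")
a=a[130:330,240:540];b=b[180:400,100:430]
o=np.zeros((600,660,3),np.uint8);o[:300,:450]=cv2.resize(a,(450,300));b=cv2.resize(b,(450,300));o[300:,:450]=b
cv2.imwrite("pics/k1c.png",o[:,:450])
```

```text
(no output)
```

View pics/k1c.png

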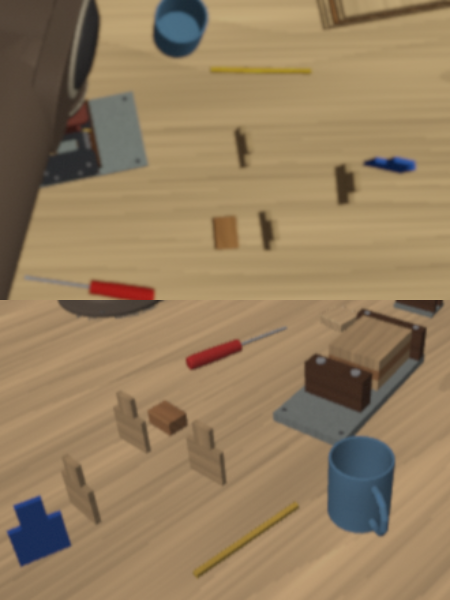

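```bash
python3 - <<'E'
from h import *
o=robot.get_obs()
for q in ([ 0.7020716,-0.08844883,0.08840105,-0.70104032],o["ee_rot"]): print(Ro.from_quat(q).as_matrix().round(3).tolist())
print(proj("scene",o["tcp_pos"]),proj("top",o["tcp_pos"]))
E
cp pics/k1_scene_full.png pics/k1f.png
```

```text
[[0.969, -0.0, 0.248], [-0.248, -0.001, 0.969], [0.0, -1.0, -0.001]]
[[0.168, 0.0, 0.986], [-0.986, -0.001, 0.168], [0.001, -1.0, 0.0]]
[[353.22382959 163.18313719]] [[283.28658796 210.42065378]]
```

View pics/k1f.png

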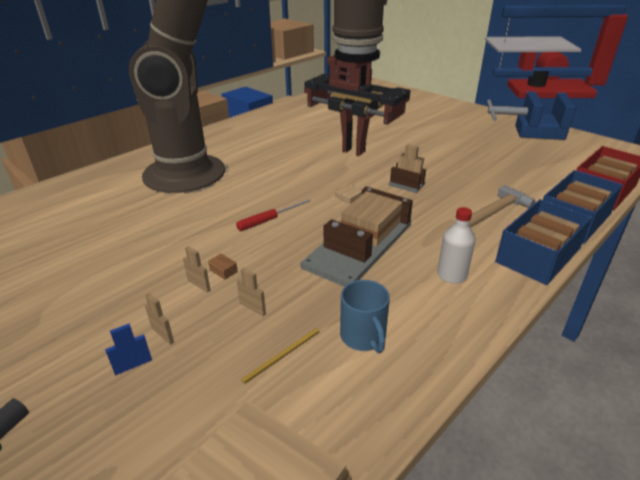

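Run:
```python
from h import *
a=cv2.imread("pics/k1_scene_full.png").astype(int);b=cv2.imread("pics/scene0.png").astype(int)
m=(abs(a-b).sum(2)>50)
for r in range(90,175,4): 
    c=np.where(m[r,300:420])[0]+300; print(r,c.tolist()[:1],c.tolist()[-1:],len(c),end=" | ")
o=robot.get_obs();R=Ro.from_quat(o["ee_rot"]).as_matrix();t=o["tcp_pos"]
print()
for d in (.014,0,-.03,-.066,-.1): print(d,[proj("scene",t+R@np.array([0,d,w]))[0].round(1).tolist() for w in(-.0235,-.01,.01,.0235)])
a=cv2.imread("pics/k1_top_full.png").astype(int);b=cv2.imread("pics/top0.png").astype(int)
print("bystander diff at packer1 top:",(abs(a-b).sum(2)>40)[205:250,390:412].sum())
st()
```

```text
90 [304] [410] 107 | 94 [307] [410] 104 | 98 [307] [409] 103 | 102 [307] [407] 101 | 106 [307] [405] 86 | 110 [330] [405] 71 | 114 [340] [403] 64 | 118 [340] [397] 42 | 122 [340] [391] 35 | 126 [341] [368] 25 | 130 [341] [367] 24 | 134 [342] [367] 23 | 138 [342] [366] 22 | 142 [342] [366] 22 | 146 [342] [365] 21 | 150 [342] [365] 19 | 154 [355] [362] 8 | 158 [] [] 0 | 162 [] [] 0 | 166 [] [] 0 | 170 [] [] 0 | 174 [] [] 0 | 
0.014 [[342.5, 166.9], [348.5, 168.6], [357.5, 171.2], [363.7, 173.0]]
0 [[342.7, 160.2], [348.7, 161.9], [357.8, 164.5], [364.1, 166.2]]
-0.03 [[343.0, 145.5], [349.1, 147.1], [358.4, 149.6], [364.8, 151.3]]
-0.066 [[343.3, 127.1], [349.6, 128.6], [359.2, 131.0], [365.7, 132.6]]
-0.1 [[343.7, 108.9], [350.2, 110.3], [359.9, 112.5], [366.6, 114.0]]
bystander diff at packer1 top: 901
 t 7.6 tcp [0.581  0.0363 0.2101] F [0.2 0.1 0.5] w 0.0201 q7 0.4
```

The packer is untouched, so the jaws closed above it: in the scene view the fingertips sit about 32 mm higher than the stated tool length puts them. I'll check the true tip height by touching clear bench gently.

Run:
```python
from h import *
q=yaw(.093)
robot.move_ptp([.56,-.15,.06],q); st()
print(robot.move_straight([.56,-.15,-.03],v=.04,until_force=4)); st("touch")
robot.move_straight([.56,-.15,.13],v=.25); st()
```

```text
t 8.56 tcp [ 0.561  -0.1493  0.0606] F [ 0.4  0.7 -0. ] w 0.0198 q7 0.8
True
touch t 10.33 tcp [ 0.56   -0.15   -0.0205] F [-1.7  0.7  6.1] w 0.02 q7 0.88
 t 11.09 tcp [ 0.5594 -0.1493  0.1289] F [-0.3  0.6 -0.6] w 0.02 q7 0.73
```

Contact came at TCP z = -0.0205, so the real tips are about 20 mm behind the TCP, not 14 mm ahead. I'll apply that offset and retry packer 1.

```bash
cat >> h.py <<'E'
TIP=.0200  # measured: fingertip z = tcp z + TIP
def pick(p):
    robot.move_gripper(.06,20)
    robot.move_ptp(P(p[:2],.12),yaw(p[2]))
    robot.move_straight(P(p[:2],.064-TIP),v=.12)
    robot.move_gripper(.02,20); st("grip")
    w=robot.get_obs()["width"]; assert .026<w<.034
    robot.move_straight(P(p[:2],.15),v=.2)
def place(x,y):
    q=G(x,y); robot.move_ptp(P(q,.15),yaw(TH)); robot.move_straight(P(q,.085),v=.15)
    print(robot.move_straight(P(q,.064-TIP+.012),v=.03,until_force=3)); st("placed (nominal z .059)")
def release():
    q=robot.get_obs()["tcp_pos"]; robot.move_gripper(.044); robot.move_straight(P(q[:2],.17),v=.2); st("released")
E
python3 - <<'E'
from h import *
pick([.5636,-.2214,.093]); place(0,.006)
z=robot.get_obs()["tcp_pos"][2]
if z<.063: release(); snap("k2",{"scene":(290,130,430,280)},4)
E
```

```text
grip t 13.62 tcp [ 0.5638 -0.2215  0.0442] F [ 0.3 -0.1  1.3] w 0.0296 q7 0.92
True
placed (nominal z .059) t 16.72 tcp [0.5813 0.0388 0.0588] F [0.3 0.1 3.2] w 0.0299 q7 0.54
released t 17.88 tcp [0.5806 0.0391 0.1691] F [-0.4  0.3 -0.3] w 0.0442 q7 0.44
```

Run:
```python
from h import *
im=cv2.imread("pics/k2_scene_full.png"); x0,y0,s=320,165,7
c=cv2.convertScaleAbs(cv2.resize(im[y0:y0+80,x0:x0+100],None,fx=s,fy=s,interpolation=cv2.INTER_CUBIC),alpha=1.5,beta=15)
def line(pts,col):
    q=((proj("scene",pts)-[x0,y0]+.5)*s).astype(int); cv2.polylines(c,[q],False,col,1)
for y,col in((.002,(0,255,0)),(.010,(0,255,0))): line([P(G(x,y),z) for x,z in((-.03,.015),(-.03,.07),(-.015,.07),(-.015,.102),(.015,.102),(.015,.07),(.03,.07),(.03,.015))],col)
line([P(G(-.05,0),.07),P(G(.05,0),.07),P(G(.05,0),.015)],(255,0,255)); line([P(G(-.045,.0334),.07),P(G(.045,.0334),.07),P(G(.045,.0334),.015)],(255,255,0))
cv2.imwrite("pics/k2c.png",c)
```

```text
(no output)
```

View pics/k2c.png

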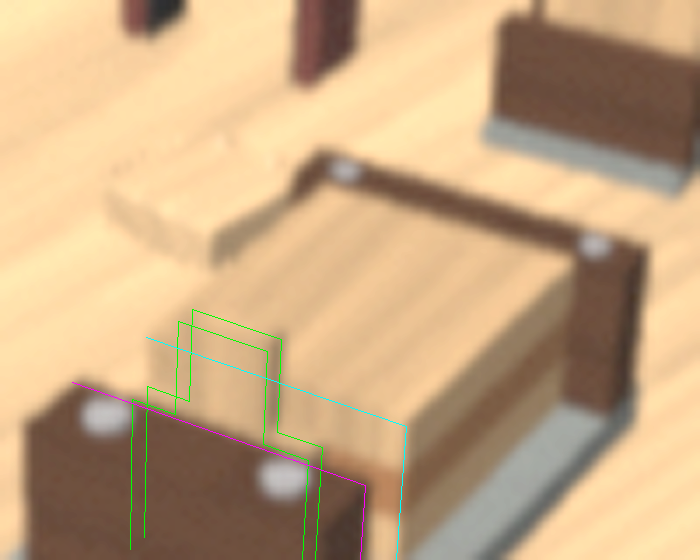

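The packer stands in the gap where I predicted, and the stop and blank edges match their overlays. Next: the second packer, then pick up the wedge.

Run:
```python
from h import *
pick([.4356,-.2520,.0956]); place(0,.0165)
z=robot.get_obs()["tcp_pos"][2]
if z<.063:
    release()
    w=[.4948,.3565,.18]; t=W(w,[(0,.006,0)])[0]
    robot.move_gripper(.055); robot.move_ptp(P(t,.15),yaw(w[2])); 
    snap("k3",{"scene":(320,165,420,245),"top":(210,185,320,265)},7)
```

```text
grip t 21.02 tcp [ 0.4358 -0.252   0.0441] F [-0.1 -0.4  1. ] w 0.0297 q7 1.1
True
placed (nominal z .059) t 24.08 tcp [0.5792 0.0493 0.0724] F [ 0.3  0.4 -0.3] w 0.03 q7 0.54
```

Run:
```python
import cv2,numpy as np
a=cv2.imread("pics/k3_scene_full.png")[130:245,330:440];b=cv2.imread("pics/k3_top_full.png")[190:270,210:320]
o=np.zeros((600,800,3),np.uint8)
o[:460,:440]=cv2.resize(a,None,fx=4,fy=4,interpolation=2)
b=cv2.resize(b,None,fx=3.25,fy=3.25,interpolation=2);o[:b.shape[0],440:440+b.shape[1]]=b
cv2.imwrite("pics/k3c.png",cv2.convertScaleAbs(o[:460],alpha=1.5,beta=15))
```

```text
[ WARN:0@0.020] global loadsave.cpp:275 findDecoder imread_('pics/k3_scene_full.png'): can't open/read file: check file path/integrity
Traceback (most recent call last):
TypeError: 'NoneType' object is not subscriptable
```

It stopped early at z = 0.0724, and the force now reads about zero, so this was probably a transient trigger. I'll continue down gently.

Run:
```python
from h import *
q=G(0,.0165); robot.hold(.2); st()
print(robot.move_straight(P(q,.056),v=.03,until_force=3)); st("placed")
if robot.get_obs()["tcp_pos"][2]<.063:
    release()
    w=[.4948,.3565,.18]; t=W(w,[(0,.006,0)])[0]
    robot.move_gripper(.055); robot.move_ptp(P(t,.15),yaw(w[2])); st()
    snap("k3",{"scene":(320,165,420,245),"top":(210,185,320,265)},7)
    a=cv2.imread("pics/k3_scene_full.png")[130:245,330:440];b=cv2.imread("pics/k3_top_full.png")[190:270,210:320]
    o=np.zeros((460,800,3),np.uint8)
    o[:460,:440]=cv2.resize(a,None,fx=4,fy=4,interpolation=2)
    b=cv2.resize(b,None,fx=3.25,fy=3.25,interpolation=2);o[:b.shape[0],440:440+b.shape[1]]=b
    cv2.imwrite("pics/k3c.png",cv2.convertScaleAbs(o,alpha=1.5,beta=15))
```

```text
t 24.28 tcp [0.5791 0.0492 0.0728] F [-0.5  0.  -0.3] w 0.0299 q7 0.54
True
placed t 24.52 tcp [0.5794 0.0492 0.0715] F [0.8 0.6 0.9] w 0.0297 q7 0.54
```

Run:
```python
from h import *
x0,y0,s=325,150,8
im=robot.camera("scene")[:,:,::-1]; cv2.imwrite("pics/k4_full.png",im)
c=cv2.convertScaleAbs(cv2.resize(im[y0:y0+75,x0:x0+100],None,fx=s,fy=s,interpolation=2),alpha=1.5,beta=15)
def line(pts,col):
    q=((proj("scene",pts)-[x0,y0]+.5)*s).astype(int); cv2.polylines(c,[q],False,col,1)
o=lambda b:[(x,z+b) for x,z in((-.03,0),(-.03,.055),(-.015,.055),(-.015,.087),(.015,.087),(.015,.055),(.03,.055),(.03,0))]
line([P(G(x,.010),z) for x,z in o(.015)],(0,255,0)); line([P(G(x,.0205),z) for x,z in o(.028)],(0,0,255)); line([P(G(x,.0125),z) for x,z in o(.028)],(0,0,255))
cv2.imwrite("pics/k4c.png",c)
```

```text
(no output)
```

View pics/k4c.png

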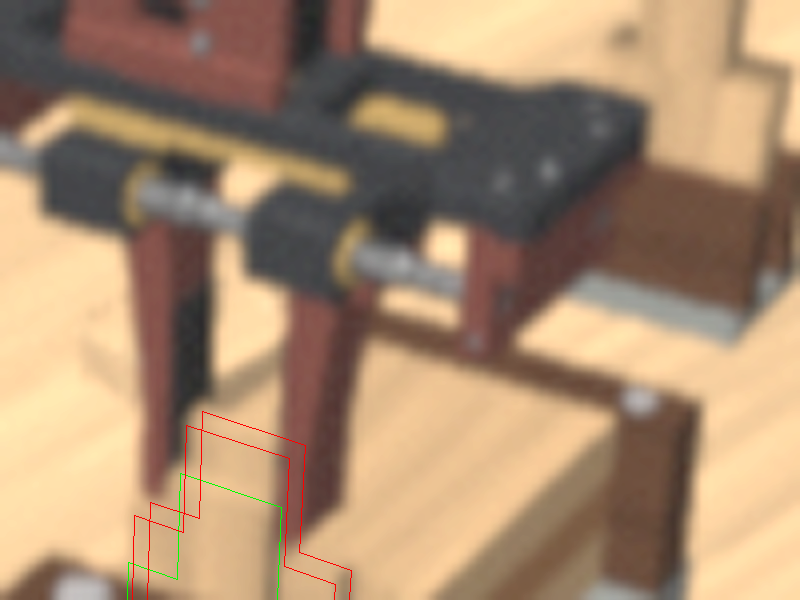

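The view shows the second packer held upright behind the first and nothing visibly jammed. The fingers are probably just rubbing the first packer's tab, so I'll go on with a higher threshold.

Run:
```python
from h import *
q=G(0,.0165)
for z in (.068,.064,.060,.0575):
    r=robot.move_straight(P(q,z),v=.03,until_force=7); st(str(r))
    if r: break
```

```text
False t 24.82 tcp [0.5792 0.0491 0.0678] F [ 0.3 -0.1  1.1] w 0.0297 q7 0.55
False t 25.11 tcp [0.5789 0.049  0.0637] F [ 0.  -0.4 -0.2] w 0.0298 q7 0.55
False t 25.39 tcp [0.5789 0.049  0.0597] F [0.7 0.2 0.3] w 0.0301 q7 0.56
False t 25.64 tcp [0.5801 0.049  0.0585] F [ 0.3 -0.1  9.4] w 0.0303 q7 0.56
```

It's seated at z = 0.0585 with 9 N. Release, then fetch the wedge.

Run:
```python
from h import *
release()
w=[.4948,.3565,.18]; t=W(w,[(0,.006,0)])[0]
robot.move_gripper(.055); robot.move_ptp(P(t,.15),yaw(w[2])); 
im=robot.camera("scene")[:,:,::-1]; cv2.imwrite("pics/k5_full.png",im)
robot.move_straight(P(t,.086-TIP),v=.12)
robot.move_gripper(.02,40); st("grip wedge")
if robot.get_obs()["width"]>.026:
    robot.move_straight(P(t,.17),v=.15); st("lift")
x0,y0,s=325,150,8
c=cv2.convertScaleAbs(cv2.resize(im[y0:y0+75,x0:x0+100],None,fx=s,fy=s,interpolation=2),alpha=1.5,beta=15)
def line(pts,col):
    q=((proj("scene",pts)-[x0,y0]+.5)*s).astype(int); cv2.polylines(c,[q],False,col,1)
o=lambda b:[(x,z+b) for x,z in((-.03,0),(-.03,.055),(-.015,.055),(-.015,.087),(.015,.087),(.015,.055),(.03,.055),(.03,0))]
line([P(G(x,.010),z) for x,z in o(.015)],(0,255,0)); line([P(G(x,.0205),z) for x,z in o(.015)],(0,0,255)); line([P(G(x,.0125),z) for x,z in o(.015)],(0,0,255))
cv2.imwrite("pics/k5c.png",c)
```

```text
released t 26.82 tcp [0.5795 0.0494 0.1691] F [-0.4  0.1 -0.5] w 0.0442 q7 0.45
grip wedge t 29.88 tcp [0.4939 0.3626 0.0663] F [0.2 0.6 1. ] w 0.0299 q7 0.01
lift t 30.73 tcp [0.4931 0.3623 0.1691] F [ 0.1  0.3 -1.6] w 0.0298 q7 -0.07
```

View pics/k5c.png

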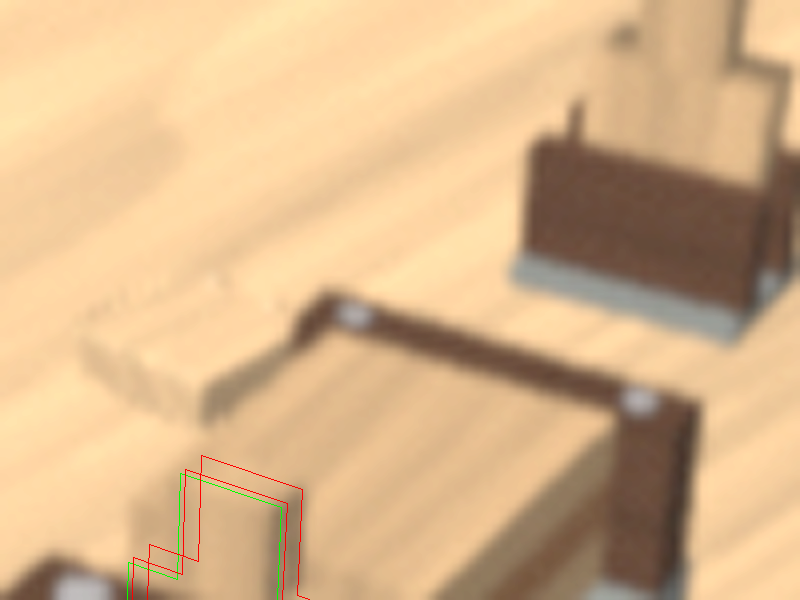

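Both packers stand as predicted (two tab layers with dark end faces at columns 280–302), and the wedge is gripped and lifted. Next I'll insert it, sideways forces first.

Run:
```python
from h import *
q=G(0,.033)
robot.move_ptp(P(q,.18),yaw(TH)); st("over")
robot.move_straight(P(q,.14),v=.1); st()
r=robot.move_straight(P(q,.112),v=.05,until_force=6); st(str(r))
if not r:
    r=robot.move_straight(P(G(0,.020),.112),v=.02,until_force=4); robot.hold(.2); st("side "+str(r))
    p=robot.get_obs()["tcp_pos"]; print("y from stop",(p[:2]-S)@JY-.015,"F.JY",robot.get_obs()["wrist_force"][:2]@JY)
```

```text
over t 31.9 tcp [0.5762 0.0672 0.1795] F [ 0.4  0.2 -1.1] w 0.0296 q7 0.42
 t 32.45 tcp [0.5764 0.0655 0.1399] F [-0.1  0.  -1.3] w 0.0299 q7 0.46
False t 33.16 tcp [0.5762 0.0646 0.1119] F [ 0.6 -3.5 -1.3] w 0.0301 q7 0.48
side True t 33.89 tcp [0.5774 0.056  0.1112] F [0.4 1.2 0.1] w 0.0298 q7 0.5
y from stop 0.02368655442661806 F.JY 1.1349928909734501
```

Side contact at 23.7 mm against 24.5 mm expected. Now push down.

Run:
```python
from h import *
xy=robot.get_obs()["tcp_pos"][:2]
r=robot.move_straight(P(xy,.076),v=.03,until_force=12); robot.hold(.3); st(str(r))
o=robot.get_obs(); print("F.JX,JY",o["wrist_force"][:2]@JX,o["wrist_force"][:2]@JY, "tip above board",o["tcp_pos"][2]-.058-.015)
```

```text
True t 35.08 tcp [0.578  0.0545 0.0827] F [ 3.9 -3.3 -4. ] w 0.0295 q7 0.53
F.JX,JY 3.311212917560761 -3.8987704466351283 tip above board 0.009720438596025206
```

It bites at the predicted height, with the tip about 10 mm above the board. Next, build up the bearing force in small steps.

Run:
```python
from h import *
p=robot.get_obs()["tcp_pos"].copy(); z=p[2]
for i in range(10):
    z-=.0015
    robot.move_straight(P(p[:2],z),v=.02); robot.hold(.25)
    o=robot.get_obs(); f=o["wrist_force"]; print(round(z,4),o["tcp_pos"].round(4),f.round(1),"jy",round(f[:2]@JY,1),o["time_s"].__round__(1))
    if f[2]>17 or z<.072: break
```

```text
0.0812 [0.5784 0.0543 0.082 ] [ 0.6 -1.9  7.1] jy -2.0 35.6
0.0797 [0.5786 0.0544 0.0816] [-2.4 -1.3 19.2] jy -0.8 36.1
```

Run:
```python
from h import *
robot.hold(1.0); st()
a=robot.camera("scene")[:,:,::-1]; b=robot.camera("top")[:,:,::-1]
o=np.zeros((480,800,3),np.uint8)
o[:,:400]=cv2.resize(a[160:256,330:410],(400,480),interpolation=2); o[:300,400:]=cv2.resize(b[180:270,205:325],(400,300),interpolation=2)
cv2.imwrite("pics/k6.png",cv2.convertScaleAbs(o,alpha=1.5,beta=15))
```

```text
t 37.08 tcp [0.5785 0.0543 0.0816] F [-2.8 -0.5 18.2] w 0.0297 q7 0.53
```

View pics/k6.png

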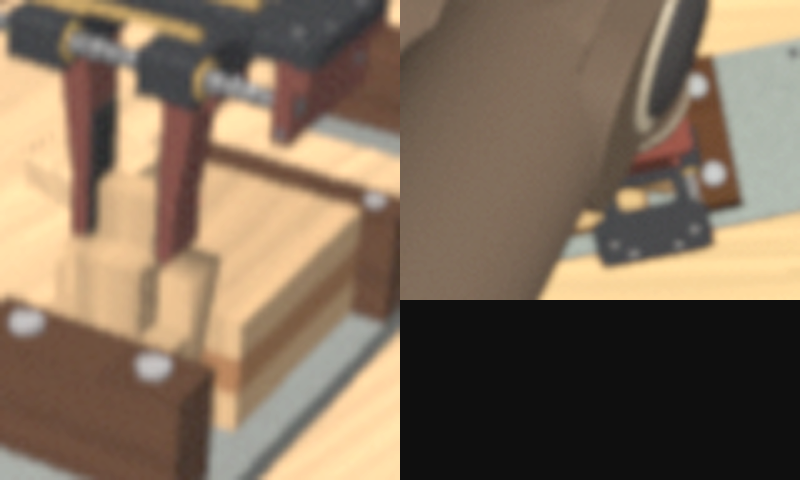

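The wedge is upright between packers and blank, the blank is tight on the fence, and the force is steady at 18 N. Handing in.

Run:
```python
from h import *
robot.job_done(); st()
```

```text
the job is handed in; nothing more can be done
the job is handed in; nothing more can be done
```

I handed the job in at about 37 s. Two packers stand upright in the gap, which I measured at about 33–34 mm. The wedge is still gripped and was pressed down with a steady 18–19 N.

**Last checks:**
- **Wedge:** it bit at the height I predicted, with the tip about 8–9 mm above the board, worked out from the arm's height.
- **Picture:** the last image shows the wedge upright against the packers and the blank against the fence. The arm hid most of the jig from the top camera.
- **Not measured:** I had no reading of the force on the fence or the stop, or of the fingers touching a packer. By my figures the fingertips end level with the packer tab tops, beside them. The hand-in gave no verdict.

**What went wrong on the way:**
- **Tool length:** the first grasp closed above the packer without touching it. A light touch on the bench showed the fingertips about 20 mm behind the TCP, not 14 mm ahead as stated. I corrected for that from then on.
- **Second packer:** lowering it stopped early twice on the force limit. It showed no lasting force or visible jam, went down with a higher limit, and pressed on the board with about 9 N before I released it.

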